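# Turn the inspection flag of the brass bush to green

### The arm

A 6-joint arm with a two-finger parallel gripper is mounted at the origin on the work surface; the furniture and walls round the work are solid. World frame = base frame: x ahead of the robot, y to its left, z up, the work surface at z = 0. Lengths are in mm, angles in rad, forces in N, time in s.
With the tool pointing down it reaches from about 275 to 750 mm from the base axis. Payload 10.2 kg.
Tool frame: the origin (TCP) lies between the finger pads; the fingertips stand 11 mm ahead of it and the grasp point (between the pads) lies 8 mm behind it; z points along the fingers, y is the line along which they close (so a half turn about z gives the same grasp; the last joint's range is limited). The gripper opens to 85 mm and grips with 20 to 120 N. Pads are 22 mm wide; open, the fingers measure 114 mm over their backs; the gripper's body (76 mm by 85 mm) begins 54 mm behind the grasp point. The pads swing forward as they close: fully open they stand 13 mm farther back than shut.
Start: joints at [1.123, 0.313, 1.498, -0, 1.331, -0.223], TCP at [117.041, 511.794, 242.294] pointing down, gripper open.
Joint ranges: [-2.94, 2.94], [-0.97, 2.17], [0.19, 2.56], [-1.23, 4.37], [0.02, 3.11], [-2.88, 2.88]. Speed limits (rad/s): [2.39, 2.39, 3.01, 3.14, 3.14, 3.14].

### API

Orientations are given as a unit quaternion [w, x, y, z].
In Python, from rig import sense, eyes, finish_job gives the robot as it stands.
- The arm moves only by the shell command python3 -m jog 'ROWS' [FORCE]. ROWS is JSON, a list of rows, each a list of 7 numbers: the shift along the tool's x, y, z in m, then the turn, a rotation vector about the tool's x, y, z in rad, then the finger opening in m, from 0 to 0.0854. In form: [[dx, dy, dz, rx, ry, rz, gripper], ...]. A call has 1 to 5 rows; each row shifts and turns the commanded pose from where the row before left it, along the tool's axes as they then stand; what a row does not reach is not made up. A row lasts 1/10 s, in which the tool goes at most 50 mm and 8.59 degrees, less where a joint would pass 70% of its speed; a pose out of reach is approached as far as the arm can. A call is refused whole if a number of a shift passes 0.05 or a number of a turn 0.15, either way. A call with a gripper value outside its range is refused whole. The fingers move at their own pace and stop on an object; FORCE is the grip in N (left out, the last holds). Time passes only in rows, so rows that do not move let the fingers close. It gives the time, the measured TCP pose, the force, the opening and the grip force at its end, in the units of the state.
- sense(): the state, without advancing time (a new reading comes with each control period).
- eyes.capture(name): name is "side" or "top" or "wrist"; returns the picture (400x640x3 uint8, red, green, blue); there is no depth.
- eyes.calibration(name): a dict with "fx", "fy", "cx", "cy" (pixels), "cam_to_world" (4x4, takes a point from camera to world coordinates); the wrist camera has in their place "mount" (4x4, takes a point from camera to tool coordinates, whose origin is the TCP and whose axes are the flange's). Camera axes: x right, y down, z forward; pixel columns grow to the right and rows downward; lengths in mm; the calibration is good to about 2 mm. A picture is of the moment at which its call begins: read the wrist's pose just before it. calibration takes no time and is no camera call.
- finish_job(): hands the job in; it is judged then, once.
The state is a dict: "time_s": time; "joints": joint angles; "dq": joint speeds; "tau": joint torques, N m; "eef_pos": TCP position; "ee_rot": TCP orientation; "force": force on the tool from outside, world axes, zero at the start; "wrist_torque": the same for the moment, N m; "grip_width": opening from 0.0 (shut) to 1.0 (fully open); "grip_force": force on a finger pad.
Only numpy, scipy, OpenCV 4.12 (cv2) and the standard library are available. Lean on these libraries where they do the work, as an engineer would, in place of code of your own. Each camera call takes 0.05 s, during which the arm holds its last target. There are 200 camera calls.

### The job

The brass bush has passed inspection: turn the status flag on its station right over on its pivot, so that it lies flat on the other side with its green face up. Push it with the fingertips only (pressing down the flag's yellow tail tips the blade up), and do not disturb the bush, the hex key, or the grey hub and the red flag on its station. Finish with the robot clear of everything.

Things in the scene. Friction and masses are not known exactly. Their poses are not given: they have to be found in the camera images.
- station_bush: fixed station of the brass bush: grey base plate, top at 12 mm, x -55..+155, y +-100 mm. Origin on the bench below the pivot; z up, x along the hinge axis towards the rubber pad (centre x=+107, top at 14 mm) where the brass bush stands; y to the side where the blade lies at the start. Rest posts 10 mm thick at x +-24, y +-70 mm reach 81 mm high: the flag lies flat on them on either side
- pivot_bush (a point): pivot of the brass bush station's flag: on the hinge axis, mid-width, 85 mm above the bench; axes as the station's. Cheeks at x=+-40 mm, 6 mm thick, 26 mm along y, 96 mm high. The flag is rigid: blade 62 mm wide, 6 mm thick; opposite, in the same plane, a yellow tail 30 mm wide, 5 mm thick, to 45 mm from the pivot; tail pressed down = blade tips up
- flag_bush (a joint): turn of the brass bush station's flag about its +x, rad: 0 = blade flat to +y, red face (white bar) up; pi/2 = blade upright; pi = flat to -y, green face (white disc) up; starts at 0 to 0.35. Hard stops at 0 and pi. Stiff hinge (0.035 N m): it stays at any angle where it is left. Weighs 40 g
- blade_end_bush (a point): middle of the free end of the bush station's flag blade, 90 mm from the pivot
- station_hub: fixed station of the grey hub: grey base plate, top at 12 mm, x -55..+155, y +-100 mm. Origin on the bench below the pivot; z up, x along the hinge axis towards the rubber pad (centre x=+107, top at 14 mm) where the grey hub stands; y to the side where the blade lies at the start. Rest posts 10 mm thick at x +-24, y +-70 mm reach 81 mm high: the flag lies flat on them on either side
- pivot_hub (a point): pivot of the grey hub station's flag: on the hinge axis, mid-width, 85 mm above the bench; axes as the station's. Cheeks at x=+-40 mm, 6 mm thick, 26 mm along y, 96 mm high. The flag is rigid: blade 62 mm wide, 6 mm thick; opposite, in the same plane, a yellow tail 30 mm wide, 5 mm thick, to 45 mm from the pivot; tail pressed down = blade tips up
- flag_hub (a joint): turn of the grey hub station's flag about its +x, rad: 0 = blade flat to +y, red face (white bar) up; pi/2 = blade upright; pi = flat to -y, green face (white disc) up; starts at 0 to 0.35. Hard stops at 0 and pi. Stiff hinge (0.035 N m): it stays at any angle where it is left. Weighs 40 g. Leave alone
- blade_end_hub (a point): middle of the free end of the hub station's flag blade, 90 mm from the pivot
- bush: flanged brass-coloured bush, 54 mm across, 44 mm high, standing loose on its station's pad; origin at the centre of its underside, z up
- steel_hub: plain grey turned hub, 86 mm across, 46 mm high, standing loose on its station's pad; origin at the centre of its underside, z up
- hex_key: dark steel hex key (L-shaped), 37 x 97 x 8 mm, lying loose on the bench between the two stations; origin at the centre of its underside, long arm along y

How it is judged:
By the outcome, as a careful person would: the job done as asked, in the order asked, and still so for the second after the job is handed in, with the robot touching nothing.
It also fails if it takes over 40 s, if anything falls off the work surface, if the arm or the gripper's body presses on something with over 40 N, if the wrist force passes 120 N, or if a joint passes its speed limit or range.

## Working session

There is one attempt and no reset: what is moved stays moved. The work goes in short steps, Python scripts to look and compute and a shell command to move; the robot and the scene stay as the last step left them, time stands still between calls to the robot, and variables do not carry over. Pictures are saved under pics/ and viewed, at most 10 in all, crops included, and the job is handed in when it is done.

```bash
mkdir -p pics; python3 - <<'E'
from rig import sense, eyes
import cv2,json
for n in("top","side"):
    im=eyes.capture(n); cv2.imwrite(f"pics/{n}0.png",im[:,:,::-1])
    c=eyes.calibration(n); print(n,c)
s=sense();print(s)
E
```

```text
top {'fx': 446.38358277883367, 'fy': 446.38358277883367, 'cx': 314.93895911363643, 'cy': 198.06198880666952, 'cam_to_world': array([[-2.55300746e-02, -9.83949513e-01,  1.76611356e-01,
         3.60898221e+02],
       [-9.99299750e-01,  2.99532098e-02,  2.24235245e-02,
         2.77636633e+01],
       [-2.73536930e-02, -1.75915209e-01, -9.84025210e-01,
         9.84057802e+02],
       [ 0.00000000e+00,  0.00000000e+00,  0.00000000e+00,
         1.00000000e+00]])}
side {'fx': 515.677891335109, 'fy': 515.677891335109, 'cx': 334.85281890349034, 'cy': 206.7069832126898, 'cam_to_world': array([[ 9.86248333e-01, -6.69612270e-02,  1.51097387e-01,
         3.09456504e+02],
       [-1.64898737e-01, -4.59951741e-01,  8.72498024e-01,
        -1.17271411e+03],
       [ 1.10739680e-02, -8.85415490e-01, -4.64668459e-01,
         7.24415765e+02],
       [ 0.00000000e+00,  0.00000000e+00,  0.00000000e+00,
         1.00000000e+00]])}
{'time_s': 0.1, 'joints': array([ 1.12263194e+00,  3.13378391e-01,  1.49832185e+00, -1.23691250e-07,
        1.33100332e+00, -2.23362857e-01]), 'dq': array([-5.50789694e-04,  7.49154293e-05, -3.98713327e-03, -6.34881371e-04,
       -6.78314962e-04, -1.63828808e-03]), 'tau': array([ 2.36084052e-03, -4.12894428e+01, -2.60144860e+01, -1.45451913e-04,
        2.94832047e-03, -2.50543927e-06]), 'eef_pos': array([116.93134463, 511.60291102, 241.81508641]), 'ee_rot': array([-1.82961135e-04,  1.12164205e-01,  9.93689530e-01, -5.24460033e-04]), 'force': array([ 0.13182617,  0.89915946, -0.62213958]), 'wrist_torque': array([-0.02634116, -0.01798946, -0.0161083 ]), 'grip_force': 0.0, 'grip_width': 0.9944707494912465}
```

View pics/top0.png

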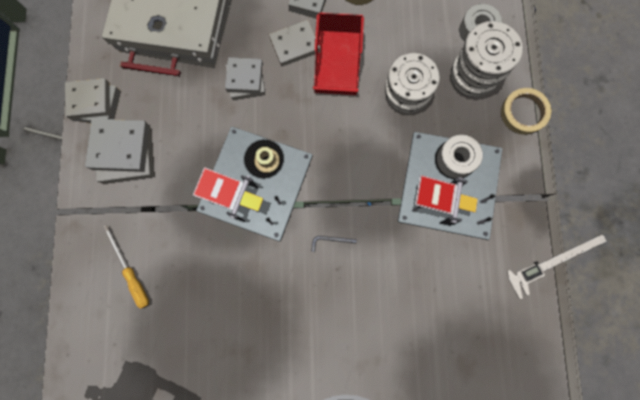

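View pics/side0.png

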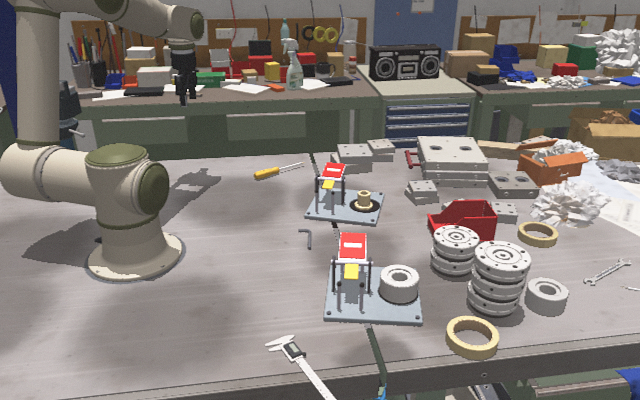

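The top view shows the bush station at left: plate corners about (234,129), (311,155), (279,238), (198,210), red blade at (218,187), yellow tail at (251,201) and bush at (266,158). The hub station is to its right, with the hex key between them at (330,240). The side view shows the bush flag at (330,175), red face up. Next I'll measure the plate, blade and tail.

```bash
cat > h.py <<'E'
import numpy as np,cv2
from rig import sense,eyes
from scipy.spatial.transform import Rotation as R
def ray(n,uv):
    c=eyes.calibration(n);T=np.array(c["cam_to_world"])
    d=T[:3,:3]@np.array([(uv[0]-c["cx"])/c["fx"],(uv[1]-c["cy"])/c["fy"],1]);return T[:3,3],d/np.linalg.norm(d)
def plane(n,uv,z):
    o,d=ray(n,uv);return o+d*(z-o[2])/d[2]
def tri(u,v):
    (a,d),(b,e)=ray("top",u),ray("side",v)
    s,t=np.linalg.lstsq(np.c_[d,-e],b-a,rcond=None)[0];p,q=a+s*d,b+t*e
    return (p+q)/2,np.linalg.norm(p-q)
def blob(im,lo,hi,roi):
    x0,y0,x1,y1=roi;h=cv2.cvtColor(im[y0:y1,x0:x1],cv2.COLOR_RGB2HSV);m=cv2.inRange(h,lo,hi)
    n,l,s,c=cv2.connectedComponentsWithStats(m);i=1+s[1:,4].argmax()
    cn=max(cv2.findContours((l==i).astype(np.uint8),0,2)[0],key=cv2.contourArea)
    f=cv2.convexHull(cn)
    return c[i]+[x0,y0],s[i,4],np.array(cv2.boxPoints(cv2.minAreaRect(f)))+[x0,y0]
E
python3 - <<'E'
from h import *
np.set_printoptions(precision=1,suppress=True)
t=cv2.imread("pics/top0.png")[:,:,::-1].copy();s=cv2.imread("pics/side0.png")[:,:,::-1].copy()
# plate
c,a,b=blob(t,(90,20,90),(125,110,255),(185,115,325,250));print("plate",c,a,b)
P=np.array([plane("top",q,12)for q in b]);print(P,np.linalg.norm(P-np.roll(P,1,0),axis=1),P.mean(0))
for nm,lo,hi in(("red",(0,130,90),(8,255,255)),("yel",(24,120,90),(35,255,255))):
    T=blob(t,lo,hi,(185,160,275,220));S=blob(s,lo,hi,(305,155,355,200))
    print(nm,T,S,tri(T[0],S[0]))
    print(np.array([plane("top",q,88)for q in T[2]]))
cv2.imwrite("pics/crop.png",cv2.hconcat([cv2.resize(t[115:255,180:330,::-1],(800,600)[:1]*0+(400,373),interpolation=2),cv2.resize(s[150:235,295:395,::-1],(400,373),interpolation=2)]))
E
```

```text
plate [314.2 240.5] 4 [[313.4 241.8]
 [314.4 238.8]
 [315.  239. ]
 [314.  242. ]]
[[438.9  55.7  12. ]
 [445.3  53.4  12. ]
 [444.8  52.1  12. ]
 [438.4  54.4  12. ]] [1.4 6.9 1.4 6.9] [441.8  53.9  12. ]
red (array([216.5, 187.6]), np.int32(759), array([[195.1, 193.4],
       [204.6, 168.8],
       [238. , 181.8],
       [228.5, 206.4]])) (array([333.1, 169.5]), np.int32(217), array([[321.9, 175.7],
       [323.4, 161.2],
       [344.2, 163.3],
       [342.7, 177.8]])) (array([548.5, 248.5,  95.6]), np.float64(0.5163014265755894))
[[539.1 294.7  88. ]
 [590.5 275.9  88. ]
 [560.7 206.   88. ]
 [509.9 225.4  88. ]]
yel (array([251.1, 200.9]), np.int32(263), array([[239.8, 204.1],
       [245.1, 190.8],
       [262.8, 197.9],
       [257.5, 211.2]])) (array([327.8, 183.6]), np.int32(76), array([[322., 180.],
       [333., 180.],
       [333., 187.],
       [322., 187.]])) (array([521.3, 179.9,  82.1]), np.float64(0.9301738626791167))
[[513.9 202.2  88. ]
 [541.2 191.4  88. ]
 [525.2 154.8  88. ]
 [498.1 165.8  88. ]]
```

View pics/crop.png

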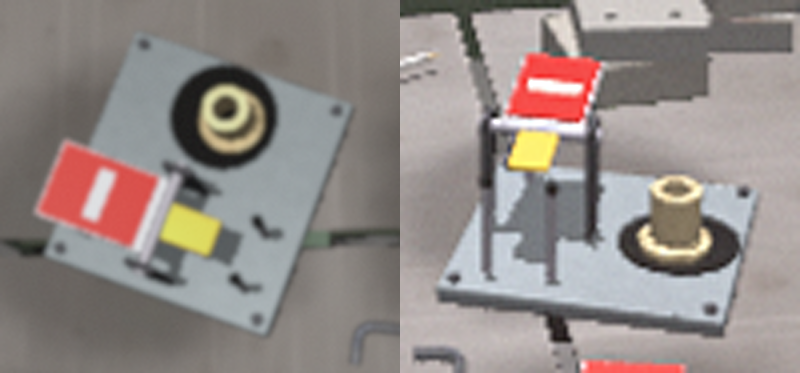

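```bash
python3 - <<'E'
from h import *
np.set_printoptions(precision=1,suppress=True)
k=np.array([[137,33],[353,103],[266,333],[45,255]])*150/400+[180,115]
P=np.array([plane("top",q,12)for q in k])[:,:2];print(P,np.linalg.norm(P-np.roll(P,1,0),axis=1))
xs=(P[0]-P[3])+(P[1]-P[2]);ys=(P[0]-P[1])+(P[3]-P[2])
a1=np.arctan2(xs[1],xs[0]);a2=np.arctan2(ys[1],ys[0])-np.pi/2;a=(a1+a2)/2;print(a1,a2)
X=np.array([np.cos(a),np.sin(a)]);Y=np.array([-X[1],X[0]]);piv=P.mean(0)-50*X;print("pivot",piv,"yaw",a,X,Y)
for n,p in(("red",(548.5,248.5,95.6)),("yel",(521.3,179.9,82.1))):
    d=np.array(p[:2])-piv;print(n,d@X,d@Y,p[2]-85)
# bush base/top check
b=plane("top",np.array([240,122])*.375+[180,115],14)[:2]-piv;print("bushfl",b@X,b@Y)
s=sense();r=R.from_quat(np.roll(s["ee_rot"],-1)).as_matrix();print(s["eef_pos"],r)
E
```

```text
[[705.6 237. ]
 [637.2  53.1]
 [445.1 129. ]
 [515.  312.5]] [204.9 196.2 206.6 196.4]
-0.37673791247957855 -0.35996169010154855
pivot [529.1 200.9] yaw -0.36834980129056355 [ 0.9 -0.4] [0.4 0.9]
red 0.987433462316051 51.38320132420608 10.599999999999994
yel 0.313175005828435 -22.409382148212458 -2.9000000000000057
bushfl 106.66948652255007 -14.779541786229174
[116.9 511.6 241.8] [[-1.   0.2 -0. ]
 [ 0.2  1.  -0. ]
 [ 0.  -0.  -1. ]]
```

Pivot is at (529, 201) with the station yaw at −0.368 rad, and the plate size, blade and tail positions agree with the given dimensions. After an 8.2° turn, tool x = −station x, tool y = station y and tool z points down. I'll close the fingers and travel to above the tail.

```bash
cat >> h.py <<'E'
def st():
    s=sense();a=-.368;X=np.array([np.cos(a),np.sin(a)]);Y=np.array([-X[1],X[0]]);d=s["eef_pos"][:2]-[529.1,200.9]
    r=R.from_quat(np.roll(s["ee_rot"],-1)).as_matrix();f=s["force"]
    print("t%.2f st x%.1f y%.1f tip z%.1f"%(s["time_s"],d@X,d@Y,s["eef_pos"][2]-11),"F(x,y,z)",np.round([f[:2]@X,f[:2]@Y,f[2]],1),"w%.2f"%s["grip_width"],"toolx",np.round([r[:2,0]@X,r[:2,0]@Y],3),"tz",np.round(r[:,2],3))
if __name__=="__main__": st()
E
python3 -m jog '[[0,0,0,0,0,0.143,0],[-0.044,-0.016,0,0,0,0,0],[-0.044,-0.016,0,0,0,0,0],[-0.044,-0.016,0,0,0,0,0],[-0.044,-0.016,0,0,0,0,0]]' 30
python3 h.py
python3 -m jog '[[-0.044,-0.016,0,0,0,0,0],[-0.044,-0.016,0,0,0,0,0],[-0.044,-0.016,0,0,0,0,0],[-0.044,-0.016,0,0,0,0,0],[-0.044,-0.016,0,0,0,0,0]]'
python3 h.py
```

```text
time_s: 0.6
eef_pos: [259.2, 387.4, 242.1]
ee_rot: [-0.0, 0.183, 0.983, -0.0]
force: [1.2, 0.7, -0.1]
grip_width: 0.147
grip_force: 0.0
t0.60 st x-318.9 y76.9 tip z231.1 F(x,y,z) [ 0.8  1.1 -0.1] w0.15 toolx [-1.    -0.001] tz [-0. -0. -1.]
time_s: 1.1
eef_pos: [435.9, 233.4, 242.2]
ee_rot: [-0.0, 0.183, 0.983, -0.0]
force: [0.5, 1.0, -0.1]
grip_width: -0.001
grip_force: 0.0
t1.10 st x-98.7 y-3.2 tip z231.2 F(x,y,z) [ 0.1  1.1 -0.1] w-0.00 toolx [-1.  0.] tz [-0.  0. -1.]
```

```bash
python3 -m jog '[[-0.045,-0.018,0,0,0,0,0],[-0.045,-0.018,0,0,0,0,0],[0,0,0.04,0,0,0,0],[0,0,0.04,0,0,0,0],[0,0,0.035,0,0,0,0]]'
python3 -m jog '[[0,0,0,0,0,0,0]]' >/dev/null
python3 - <<'E'
from h import *
st()
a=eyes.capture("side")[110:240,270:400,::-1];b=eyes.capture("top")[120:250,180:310,::-1]
cv2.imwrite("pics/c2.png",cv2.hconcat([cv2.resize(a,(400,400),interpolation=2),cv2.resize(b,(400,400),interpolation=2)]))
E
```

```text
time_s: 1.6
eef_pos: [505.4, 168.6, 125.2]
ee_rot: [-0.001, 0.183, 0.983, -0.0]
force: [0.5, 0.2, 0.3]
grip_width: 0.001
grip_force: 0.0
t1.70 st x-12.4 y-39.3 tip z112.2 F(x,y,z) [ 0.5 -0.1  1. ] w0.00 toolx [-1.  0.] tz [-0.009 -0.001 -1.   ]
```

View pics/c2.png

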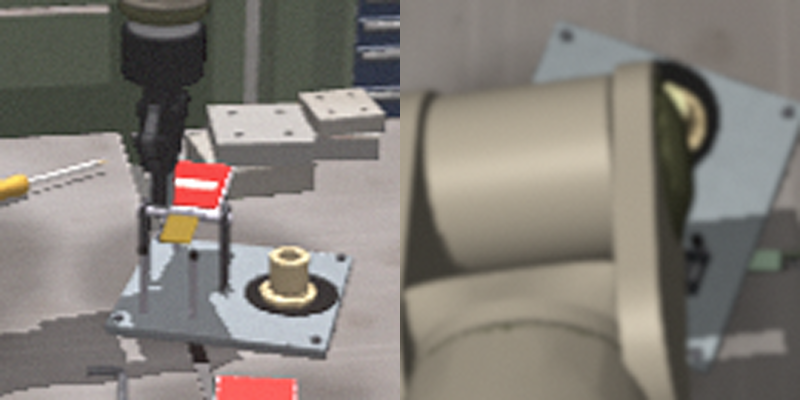

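```bash
python3 - <<'E'
from h import *
c=eyes.calibration("side");T=np.linalg.inv(c["cam_to_world"])
def pr(x,y,z):
    a=-.368;X=np.array([np.cos(a),np.sin(a)]);Y=np.array([-X[1],X[0]])
    p=T[:3,:3]@np.r_[np.array([529.1,200.9])+x*X+y*Y,z]+T[:3,3];u=np.array([c["fx"]*p[0]/p[2]+c["cx"],c["fy"]*p[1]/p[2]+c["cy"]]);return u.round(1),((u-[270,110])/.325).round()
for q in((-12,-39,112),(-12,-39,185),(-15,-45,83),(15,-45,83),(31,88,100),(-31,88,100),(-31,10,87),(107,0,58)):print(q,*pr(*q))
E
```

```text
(-12, -39, 112) [322.3 176.2] [161. 204.]
(-12, -39, 185) [322.3 152.5] [161. 131.]
(-15, -45, 83) [320.8 186.1] [156. 234.]
(15, -45, 83) [330.9 187.1] [187. 237.]
(31, 88, 100) [345.  164.5] [231. 168.]
(-31, 88, 100) [325.4 162.7] [170. 162.]
(-31, 10, 87) [319.7 176.7] [153. 205.]
(107, 0, 58) [364.5 191.3] [291. 250.]
```

Measured positions agree with the projections: fingers over the tail, about 12 mm short in x. I'll correct x and press the tail down.

```bash
python3 -m jog '[[-0.013,0,0,0,0,0,0],[0,0,0.012,0,0,0,0],[0,0,0.012,0,0,0,0],[0,0,0.008,0,0,0,0],[0,0.001,0.008,0,0,0,0]]' >/dev/null; python3 h.py
python3 -m jog '[[0,0.001,0.007,0,0,0,0],[0,0.001,0.007,0,0,0,0],[0,0.001,0.007,0,0,0,0],[0,0,0,0,0,0,0]]' >/dev/null; python3 - <<'E'
from h import *
st()
a=eyes.capture("side")[110:240,270:400,::-1]
cv2.imwrite("pics/c3.png",cv2.resize(a,(500,500),interpolation=2))
E
```

```text
t2.30 st x2.2 y-37.0 tip z75.6 F(x,y,z) [-0.7  1.   1. ] w-0.00 toolx [-1. -0.] tz [-0.001  0.    -1.   ]
t2.70 st x2.3 y-34.2 tip z54.3 F(x,y,z) [ 0.  -0.3 -0.8] w-0.00 toolx [-1. -0.] tz [-0.002 -0.    -1.   ]
```

View pics/c3.png

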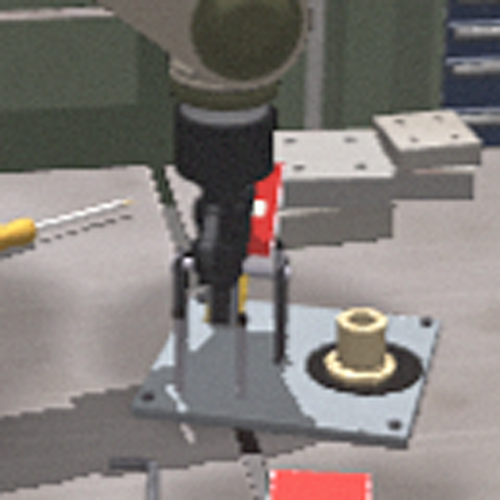

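The tail is pressed down and the blade now stands steeply; its top right corner is at about (282,160) in the crop, or (343,151.6) in the full image. I'll work out the angle.

```bash
python3 - <<'E'
from h import *
c=eyes.calibration("side");T=np.linalg.inv(c["cam_to_world"])
a=-.368;X=np.array([np.cos(a),np.sin(a)]);Y=np.array([-X[1],X[0]])
for g in(10,20,30,40,50,60,70):
    r=np.radians(g);p=T[:3,:3]@np.r_[np.array([529.1,200.9])+31*X+90*np.cos(r)*Y,85+90*np.sin(r)]+T[:3,3]
    print(g,c["fx"]*p[0]/p[2]+c["cx"],c["fy"]*p[1]/p[2]+c["cy"])
E
```

```text
10 345.0114534232042 164.24793129663533
20 344.8681048893613 160.19211914809844
30 344.5611411309593 156.67831397563066
40 344.0951967233892 153.81653865474237
50 343.47930757681775 151.70553569301012
60 342.72721001254007 150.42877698220775
70 341.85752034013996 150.04999368222835
```

The blade is at about 52°. Next: up, over to the +y side, then down beside the blade end.

```bash
python3 -m jog '[[0,0,-0.03,0,0,0,0],[0,0,-0.04,0,0,0,0],[0,0,-0.04,0,0,0,0],[0,0,-0.04,0,0,0,0],[0,0,0,0,0,0,0]]' >/dev/null; python3 h.py
python3 -m jog '[[0,0.045,0,0,0,0,0],[0,0.045,0,0,0,0,0],[0,0.045,0,0,0,0,0],[0,0,0.03,0,0,0,0],[0,0,0.025,0,0,0,0]]' >/dev/null; python3 -m jog '[[0,0,0,0,0,0,0]]' >/dev/null;python3 - <<'E'
from h import *
st()
a=eyes.capture("side")[110:240,270:400,::-1]
cv2.imwrite("pics/c4.png",cv2.resize(a,(500,500),interpolation=2))
E
```

```text
t3.25 st x4.4 y-33.1 tip z211.0 F(x,y,z) [-0.1  0.5 -0.8] w0.00 toolx [-1. -0.] tz [ 0.01   0.001 -1.   ]
t3.85 st x1.2 y100.1 tip z146.2 F(x,y,z) [ 0.4  0.3 -0.6] w0.00 toolx [-1.    -0.001] tz [-0.007 -0.002 -1.   ]
```

View pics/c4.png

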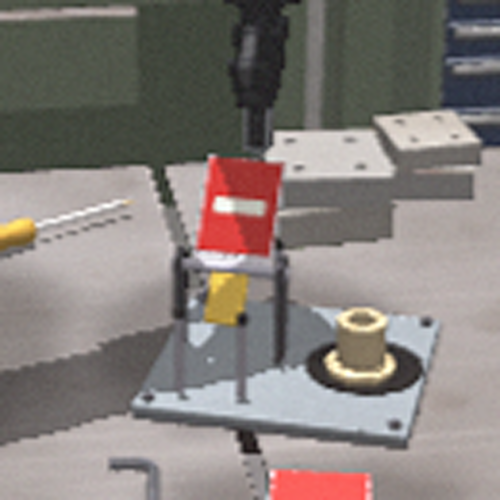

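The fingers now stand behind the blade's end. I'll lower them slightly and push towards −y through upright.

```bash
python3 -m jog '[[0,0,0.008,0,0,0,0],[0,-0.025,0,0,0,0,0],[0,-0.02,0,0,0,0,0],[0,-0.02,0,0,0,0,0],[0,-0.02,0,0,0,0,0]]' >/dev/null; python3 h.py
python3 -m jog '[[0,-0.015,0,0,0,0,0],[0,-0.015,0,0,0,0,0],[0,-0.015,0,0,0,0,0],[0,0,0,0,0,0,0]]' >/dev/null;python3 - <<'E'
from h import *
st()
a=eyes.capture("side")[110:240,270:400,::-1]
cv2.imwrite("pics/c5.png",cv2.resize(a,(500,500),interpolation=2))
E
```

```text
t4.40 st x3.2 y15.5 tip z144.0 F(x,y,z) [0.  1.2 0.2] w0.00 toolx [-1. -0.] tz [ 0.003  0.001 -1.   ]
t4.80 st x3.4 y-30.0 tip z143.5 F(x,y,z) [ 0.1  0.4 -0.4] w-0.00 toolx [-1.     0.002] tz [ 0.002  0.    -1.   ]
```

View pics/c5.png

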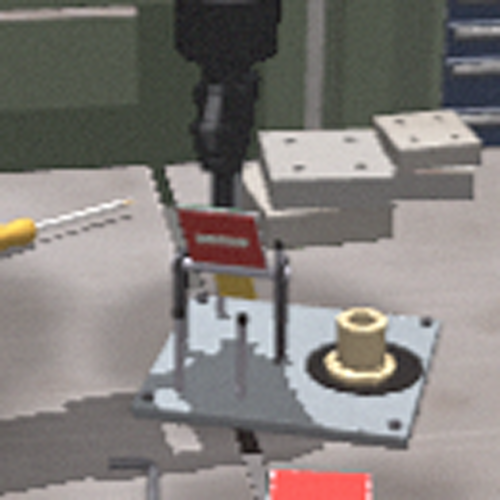

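The blade is past upright: it leans to −y and its red underside faces the camera. Now I'll follow it over and down.

```bash
python3 -m jog '[[0,-0.01,0.012,0,0,0,0],[0,-0.005,0.012,0,0,0,0],[0,-0.004,0.01,0,0,0,0],[0,-0.003,0.008,0,0,0,0],[0,0,0,0,0,0,0]]' >/dev/null; python3 h.py
python3 -m jog '[[0,0,0.005,0,0,0,0],[0,0,0.005,0,0,0,0],[0,0,0.003,0,0,0,0],[0,0,0,0,0,0,0]]' >/dev/null;python3 h.py
```

```text
t5.35 st x2.4 y-51.1 tip z99.5 F(x,y,z) [ 1.3  1.3 -0.4] w-0.00 toolx [-1. -0.] tz [-0.001 -0.    -1.   ]
t5.75 st x2.8 y-50.9 tip z87.9 F(x,y,z) [-1.4 -1.   6. ] w-0.00 toolx [-1. -0.] tz [ 0. -0. -1.]
```

The fingers are pressing at 6 N with the tip at 88 mm, the height of the flat blade, so it is seated. I'll press slightly more, then back away upward and inspect.

```bash
python3 -m jog '[[0,0,0.001,0,0,0,0],[0,0,0,0,0,0,0]]' >/dev/null; python3 h.py
python3 -m jog '[[0,0,-0.02,0,0,0,0],[0,0,-0.04,0,0,0,0],[0,0,-0.04,0,0,0,0],[0,0,-0.04,0,0,0,0],[0.03,0.02,0,0,0,0,0]]' >/dev/null
python3 -m jog '[[0.04,0.02,0,0,0,0,0],[0.04,0.02,0,0,0,0,0],[0.04,0.02,0,0,0,0,0],[0.04,0.02,0,0,0,0,0],[0.04,0.02,0,0,0,0,0]]' >/dev/null
python3 -m jog '[[0.04,0.02,0,0,0,0,0],[0.04,0.02,0,0,0,0,0],[0,0,0,0,0,0,0]]' >/dev/null
python3 - <<'E'
from h import *
st()
a=eyes.capture("side")[110:330,270:440,::-1];b=eyes.capture("top")[110:280,180:520,::-1]
cv2.imwrite("pics/c6.png",cv2.hconcat([cv2.resize(a,(300,388),interpolation=2),cv2.resize(b,(500,388),interpolation=2)]))
E
```

```text
t5.95 st x2.9 y-50.9 tip z87.7 F(x,y,z) [-5.  -2.8 14.3] w-0.00 toolx [-1.    -0.001] tz [ 0.001 -0.    -1.   ]
t7.25 st x-311.4 y110.2 tip z226.3 F(x,y,z) [ 0.6  0.1 -0. ] w-0.00 toolx [-1.    -0.006] tz [-0.001  0.001 -1.   ]
```

View pics/c6.png

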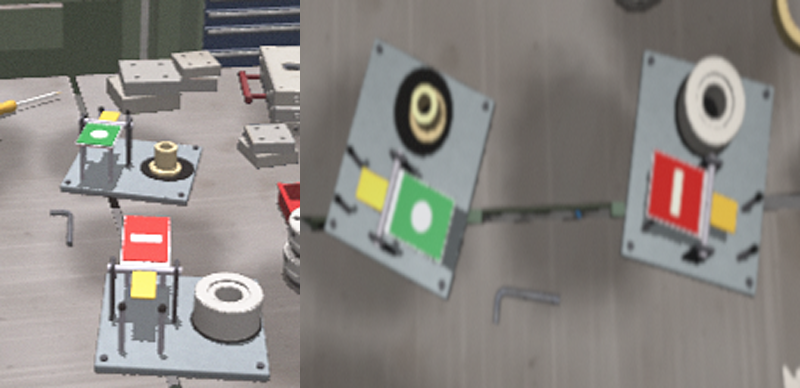

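The bush flag lies flat with its green face and white disc up. The bush, hex key, hub and red flag are where they were, and the robot is clear.

```bash
python3 -c "
from rig import finish_job;print(finish_job())"
```

```text
the job is handed in; nothing more can be done
None
```

The bush station's flag now lies flat on the other side, green face up; the last pictures show the bush, hex key, hub and red flag where they were and the robot clear, and I handed the job in at about 7.4 s.

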